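# Bring the shaker shaft's high spot to the gauge

## Task

One of the two bench stands has a dial gauge: by its crank, turn the shaker's eccentric shaft in that stand until it pushes the gauge's sprung plunger out as far as it will go (the needle is then at the long thick end mark). Let go and leave it standing there. Leave the crank of the other stand, the one without a gauge, as it is.

Things in the scene. Friction and masses are not known exactly. Their poses are not given: they have to be found in the camera images.
- crank_grip (a point): Centre of the upright black sleeve (15 mm round, 45 mm tall, 156 mm above the bench, spins on its pin) on the crank of the stand with the dial gauge. It circles level about the shaft axis at radius 60 mm, from any start angle, both ways, clear of all else; arm top 130 mm. Its angle to the shaft's high spot differs each time; the shaft starts within 45 degrees of its low spot.
- shaft_axis (a point): Point on the upright axis of that shaft, 156 mm above the bench; x points to the gauge, z up. Fixed grey stand: base 240 x 116 mm, two pillars and a bridge (top 107 mm); the shaft stands on centres under it, the crank is above it. The gauge's round dial, 90 mm across, faces up 81 mm above the bench, its middle 130 mm from the axis.
- plunger (a joint): How far the shaft's eccentric collar (40 mm disc, centre 10 mm off axis) pushes the sprung plunger out, in m: 0 at the low side, 0.020 at the high side, once per turn, 0.010*(1 + cos(shaft angle from high spot)). Spring 2 to 5 N; the shaft stays where left. The black needle follows, clockwise from above, 0.225 rad per mm, from the first thin mark (0) to the long thick mark (20 mm).
- spare_crank_grip (a point): Centre of the same kind of black sleeve on the crank of the other stand, which has no gauge (base plate 124 x 116 mm); 156 mm above the bench. Not to be turned.

How it is judged:
By the outcome, as a careful person would: the job done as asked, in the order asked, and still so for the second after the job is handed in, with the robot touching nothing.
It also fails if it takes over 43 s, if anything falls off the work surface, if the arm or the gripper's body presses on something with over 40 N, if the wrist force passes 120 N, or if a joint passes its speed limit or range.

## Robot

A 6-joint arm with a two-finger parallel gripper is mounted at the origin on the work surface. World frame = base frame: x ahead of the robot, y to its left, z up, the work surface at z = 0. Lengths are in mm, angles in rad, forces in N, time in s.
With the tool pointing down it reaches from about 350 to 775 mm from the base axis. Payload 7.3 kg.
Tool frame: the origin (TCP) lies midway between the tips of the shut fingers; the grasp point (between the pads) lies 19 mm behind it (grasp_offset is the z of the grasp point in the tool frame, in mm); z points along the fingers, y is the direction in which the jaws open and shut (so a half turn about z gives the same grasp; the last joint's range is limited). The gripper opens to 92 mm and grips with 3 to 60 N. Pads are 19 mm wide; open, the fingers measure 130 mm over their backs; the gripper's body (75 mm by 190 mm) begins 47 mm behind the grasp point.
Start: joints at [-1.278, 0.342, 1.524, -0, 1.275, -0.146], TCP at [223.072, -475.272, 226.741] pointing down, gripper open.
Joint ranges: [-2.53, 2.53], [-0.77, 2.02], [0.04, 2.7], [-1, 4.14], [0.28, 2.66], [-3.11, 3.11]. Speed limits (rad/s): [2.57, 2.57, 3.14, 3.14, 3.14, 3.14].

## Interface

Orientations are given as [roll, pitch, yaw] about the fixed x, y, z axes, in that order (R = Rz(yaw) Ry(pitch) Rx(roll)).
In Python, from plant import get_obs, capture, camera_model, close_job, boxes_of, regions_of, place_of, grasp_offset gives the robot as it stands. The module is installed in compiled form; this text tells all that it offers.
- The arm moves only by the tool send_rows, never from a script. Its argument "targets" is a list that holds one entry, the list of rows, each a list of 7 numbers: the turn, a rotation vector about the tool's x, y, z in degrees, then the shift along the tool's x, y, z in mm, then the closure, from -1 (fully open) to 1 (shut). A call has 1 to 5 rows; each row is the pose to reach, as a shift and turn from the pose commanded when the call began, along the tool's axes at that moment; what a row does not reach only later rows make up. A row lasts 1/12 s, in which the tool goes at most 41.7 mm and 7.16 degrees, less where a joint would pass 70% of its speed; a pose out of reach is approached as far as the arm can. A call with a gripper value outside its range is refused whole. The fingers move at their own pace and stop on an object; the grip force is fixed at half the most. Time passes only in rows, so rows that repeat a pose let the fingers close. It gives the time, the measured TCP pose, the force and the opening at its end, in the units of the state.
- get_obs(): the state, without advancing time (a new reading comes with each control period).
- capture(name): name is "scene" or "top"; returns the picture (400x640x3 uint8, red, green, blue); there is no depth.
- camera_model(name): a dict with "K" (3x3 intrinsics, pixels), "world_to_cam" (4x4, takes a point from world to camera coordinates). Camera axes: x right, y up, looking along -z (the intrinsics and any distortion apply to the point x, -y, -z); pixel columns grow to the right and rows downward; lengths in mm; the calibration is good to about 2 mm. A picture is of the moment at which its call begins. camera_model takes no time and is no camera call.
- close_job(): hands the job in, once; it reports no verdict.
Trained networks look in the newest picture that a camera, given by its name, has taken for a name from the list of things; names that differ only in an ending like _2 or _b are one class to them, and where a whole thing is asked for, a point or a joint stands for the part that bears it (a point fixed in the world has none). Each returns a list of dicts, best first, with "conf" (0 to 1); they miss things now and then, are a little off and sometimes report something else, mostly with a low value. They report only what shows in the picture. A call takes as long as a camera call.
- boxes_of(label, camera): "location" ([row, column] in pixels, amid what is visible of it).
- regions_of(label, camera): "region" (400x640 bool, what is visible of it) and "location" ([row, column] in pixels, amid what is visible of it).
- place_of(label, camera): "location" ([row, column] in pixels: a listed point, or the origin of a listed thing).
The state is a dict: "time": time; "joint_positions": joint angles; "dq": joint speeds; "tau": joint torques, N m; "tool_pos": TCP position; "tcp_rot": TCP orientation; "contact_force": force on the tool from outside, world axes, zero at the start; "moment": the same for the moment, N m; "grip_width": finger opening in mm.
Only numpy, scipy, OpenCV 4.12 (cv2) and the standard library are available. Lean on these libraries where they do the work, as an engineer would, in place of code of your own. Each camera call takes 0.05 s, during which the arm holds its last target.

## Working session

There is one attempt and no reset: what is moved stays moved. The work goes in short steps, Python scripts to look and compute and a tool call to move; the robot and the scene stay as the last step left them, time stands still between calls to the robot, and variables do not carry over. Pictures are saved under pics/ and viewed, and the job is handed in when it is done.

Besides the shell and the picture viewer there is one more tool, called as name([rows], argument=value, ...), one row to a line, values as JSON. send_rows: Moves the arm, as the interface text tells. Its arguments: {"type":"object","properties":{"targets":{"type":"array","items":{"type":"array","items":{"type":"array","items":{"type":"number"}}}}},"required":["targets"]}

```bash
mkdir -p pics
cat > h.py <<'E'
import numpy as np, cv2
from plant import *
def ray(cam,rc):
    m=camera_model(cam);K=np.array(m["K"]);T=np.array(m["world_to_cam"])
    p=np.array([rc[1],rc[0],1.0]);d=np.linalg.inv(K)@p;d=np.array([d[0],-d[1],-d[2]])
    R=T[:3,:3];return -R.T@T[:3,3],R.T@d
def atz(cam,rc,z):
    o,d=ray(cam,rc);return o+d*(z-o[2])/d[2]
def proj(cam,P):
    m=camera_model(cam);K=np.array(m["K"]);T=np.array(m["world_to_cam"])
    c=T[:3,:3]@np.array(P,float)+T[:3,3];q=K@np.array([c[0],-c[1],-c[2]]);return q[1]/q[2],q[0]/q[2]
def save(cam,n):
    im=capture(cam);cv2.imwrite("pics/"+n,cv2.cvtColor(im,cv2.COLOR_RGB2BGR));return im
E
python3 - <<'E'
from h import *
np.set_printoptions(precision=1,suppress=True)
print(camera_model("top").keys(), grasp_offset)
for c in("top","scene"):
    save(c,c+"0.png")
    for l in("crank_grip","shaft_axis","spare_crank_grip"):
        for r in place_of(l,c)[:3]: print(c,l,r["conf"],np.array(r["location"]),atz(c,r["location"],156))
print(get_obs())
E
```

```text
dict_keys(['K', 'world_to_cam']) -18.8
top crank_grip 0.68 [223.9 242.9] [528.  146.5 156. ]
top crank_grip 0.58 [194.3 234.8] [582.9 162.8 156. ]
top shaft_axis 0.83 [227.4 245.3] [521.6 141.9 156. ]
top spare_crank_grip 0.8 [170.8 393. ] [ 629.8 -132.8  156. ]
scene crank_grip 0.7 [186.3 429.8] [587.5 161.8 156. ]
scene shaft_axis 0.86 [163.3 420.5] [521.5 147.3 156. ]
scene spare_crank_grip 0.56 [183.2 232.9] [ 642.6 -131.3  156. ]
{'time': 0.4, 'joint_positions': array([-1.3,  0.3,  1.5, -0. ,  1.3, -0.1]), 'dq': array([ 0., -0., -0.,  0.,  0.,  0.]), 'tau': array([ -0. , -43.1, -24.4,   0.1,   0.1,  -0. ]), 'tool_pos': array([ 223. , -475.2,  226.7]), 'tcp_rot': array([-3.1,  0. ,  0.4]), 'contact_force': array([-0.2, -0.3, -0.2]), 'moment': array([-0.1, -0. , -0. ]), 'grip_width': 92.29965312175456}
```

View pics/top0.png

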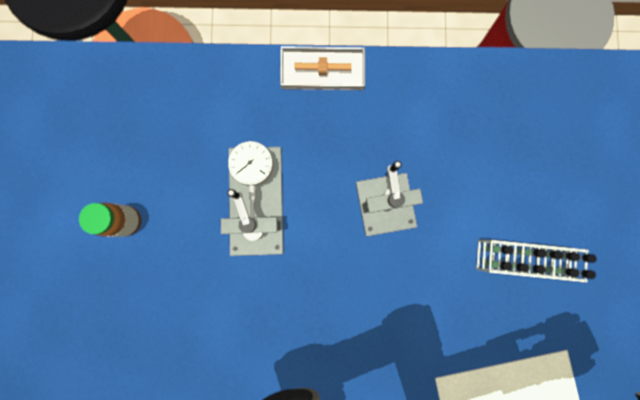

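View pics/scene0.png

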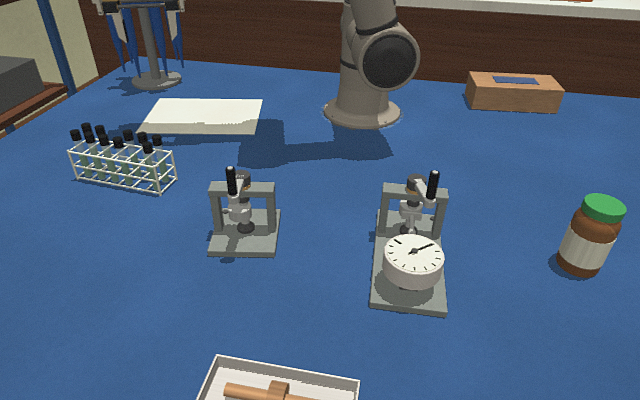

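Run:
```python
import cv2
im=cv2.imread("pics/top0.png")[150:290,170:310];cv2.imwrite("pics/top0z.png",cv2.resize(im,None,fx=4.2,fy=4.2,interpolation=cv2.INTER_CUBIC))
im=cv2.imread("pics/scene0.png")[110:260,360:520];cv2.imwrite("pics/scene0z.png",cv2.resize(im,None,fx=4,fy=4,interpolation=cv2.INTER_CUBIC))
from h import *
print(get_obs()['tcp_rot'], get_obs()['tool_pos'])
```

```text
[-3.14147240e+00  2.05589708e-05  4.38778233e-01] [ 223.03786663 -475.21386444  226.66552592]
```

View pics/top0z.png

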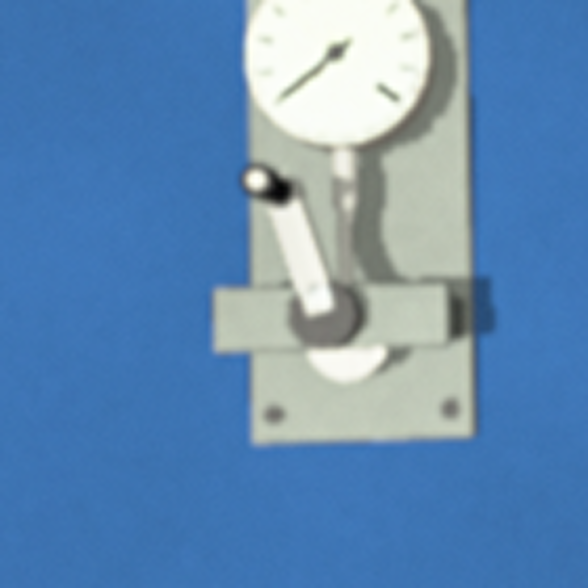

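View pics/scene0z.png

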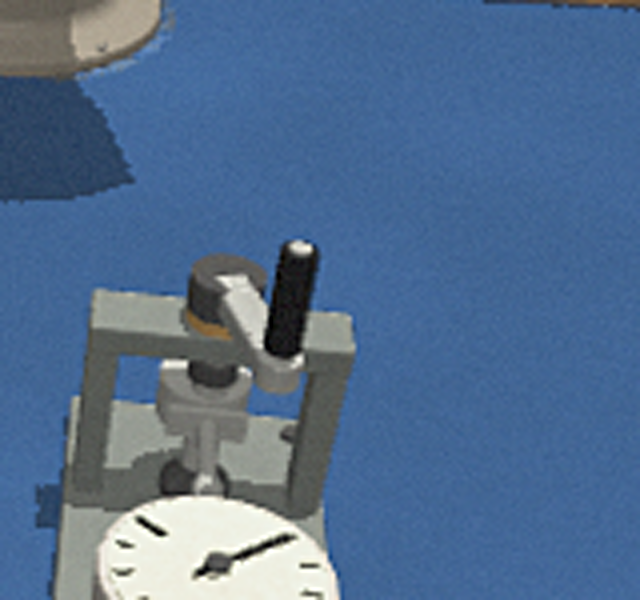

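Run:
```python
from h import *
np.set_printoptions(precision=1,suppress=True)
print("pin top, top cam",atz("top",(192.9,231.2),178.5), atz("top",(192.9,231.2),181))
print("pin top, scene",atz("scene",(110+247/4,360+301/4),178.5))
print("sleeve bottom scene",atz("scene",(110+354/4,360+285/4),133.5), "mid",atz("scene",(184.7,433),156))
# hub top in top: centre approx zoom(325,315)
print("hub top",atz("top",(150+315/4.2,170+325/4.2),130),"scene hub",atz("scene",(110+275/4,360+228/4),130))
# base corners z~? top zoom
for u,v in((252,443),(476,436),(470,0)): print(atz("top",(150+v/4.2,170+u/4.2),12))
# dial
print("dial", atz("top",(150+50/4.2,170+336/4.2),81),atz("scene",(110+563/4,360+217/4),81))
# bridge ends top z=107
for u,v in((214,289),(214,352),(447,282),(447,347)): print("br",atz("top",(150+v/4.2,170+u/4.2),107))
for c in("top","scene"):
    for l in("crank_grip",):
        capture(c)
        for r in regions_of(l,c)[:2]: print(c,l,r["conf"],np.array(r["location"]),r["region"].sum(),atz(c,r["location"],156))
```

```text
pin top, top cam [583.  164.6 178.5] [582.7 164.1 181. ]
pin top, scene [580.8 166.4 178.5]
sleeve bottom scene [586.6 167.5 133.5] mid [582.  166.6 156. ]
hub top [526.8 142.7 130. ] scene hub [528.5 145.3 130. ]
[463.  199.9  12. ]
[467.2  83.   12. ]
[699.4  89.6  12. ]
dial [658.4 148.9  81. ] [653.1 150.   81. ]
br [539.3 199.  107. ]
br [509.8 198.1 107. ]
br [543.3  89.8 107. ]
br [512.8  89.3 107. ]
top crank_grip 0.84 [215.5 241.9] 476 [543.6 148.7 156. ]
scene crank_grip 0.97 [185.9 425. ] 791 [587.9 154.6 156. ]
```

send_rows([
  [[0, 0, 0, 33, -23.5, 0, -1], [0, 0, 0, 66, -47, 0, -1], [0, 0, 0, 99, -70.5, 0, -1], [0, 0, 0, 132, -94, 0, -1], [0, 0, 0, 165, -117.5, 0, -1]],
])

```text
time: 1.02
tool_pos: [323.0, -297.2, 226.8]
tcp_rot: [3.141, -0.0, 0.438]
contact_force: [0.7, -0.3, 0.2]
grip_width: 91.8
```

send_rows([
  [[0, 0, 0, 33, -23.5, 0, -1], [0, 0, 0, 66, -47, 0, -1], [0, 0, 0, 99, -70.5, 0, -1], [0, 0, 0, 132, -94, 0, -1], [0, 0, 0, 165, -117.5, 0, -1]],
])

```text
time: 1.43
tool_pos: [422.6, -120.4, 227.0]
tcp_rot: [3.141, -0.001, 0.439]
contact_force: [0.6, -0.7, 0.3]
grip_width: 91.8
```

send_rows([
  [[0, 0, 0, 33, -23.5, 0, -1], [0, 0, 0, 66, -47, 0, -1], [0, 0, 0, 99, -70.5, 0, -1], [0, 0, 0, 132, -94, 0, -1], [0, 0, 0, 165, -117.5, 0, -1]],
])

```text
time: 1.85
tool_pos: [522.1, 56.2, 226.9]
tcp_rot: [3.141, -0.0, 0.439]
contact_force: [1.8, -1.1, 1.1]
grip_width: 91.8
```

send_rows([
  [[0, 0, 1.5, 33, -23.5, 0, -1], [0, 0, 3, 66, -47, 0, -1], [0, 0, 4.3, 90, -65, 0, -1], [0, 0, 4.3, 102.5, -74, 0, -1], [0, 0, 4.3, 102.5, -74, 0, -1]],
])

```text
time: 2.27
tool_pos: [583.6, 167.8, 225.9]
tcp_rot: [-3.141, -0.0, 0.367]
contact_force: [-0.8, -0.2, 0.3]
grip_width: 91.6
```

Run:
```python
from h import *
np.set_printoptions(precision=2,suppress=True)
im=save("top","top1.png");z=im[130:270,150:330,::-1];cv2.imwrite("pics/top1z.png",cv2.resize(z,None,fx=4,fy=4,interpolation=cv2.INTER_CUBIC))
im=save("scene","scene1.png");z=im[80:230,340:520,::-1];cv2.imwrite("pics/scene1z.png",cv2.resize(z,None,fx=4,fy=4,interpolation=cv2.INTER_CUBIC))
o=get_obs();print(o['time'],o['tool_pos'],o['tcp_rot'],o['joint_positions'])
```

```text
2.3667 [582.45 164.8  226.18] [3.14 0.   0.37] [ 0.15  0.49  1.29 -0.    1.36  1.36]
```

View pics/scene1z.png

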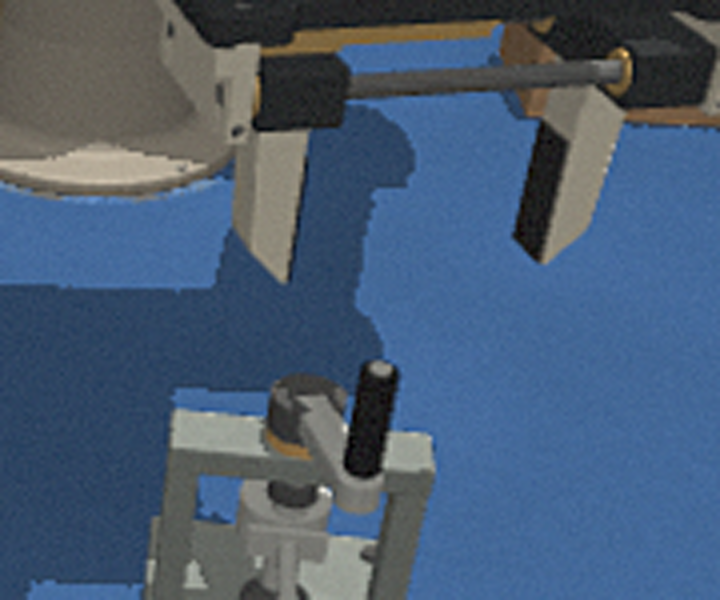

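View pics/top1z.png

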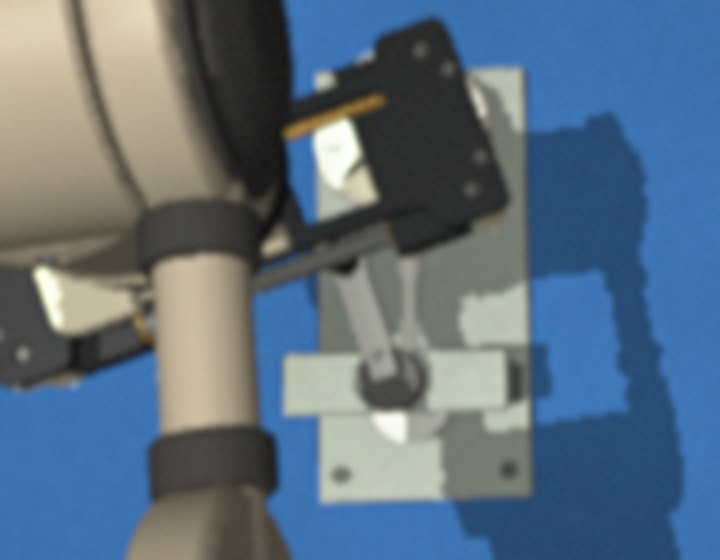

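send_rows([
  [[0, 0, 0, 0, 0, 30, -1], [0, 0, 0, 0, 0, 60, -1], [0, 0, 0, 0, 0, 80, -1], [0, 0, 0, 0, 0, 86, -1], [0, 0, 0, 0, 0, 86, -1]],
])

```text
time: 2.78
tool_pos: [581.6, 163.3, 139.5]
tcp_rot: [-3.141, 0.004, 0.362]
contact_force: [0.0, 0.6, 0.8]
grip_width: 91.8
```

Run:
```python
from h import *
im=save("scene","scene2.png");z=im[80:280,340:520,::-1];cv2.imwrite("pics/scene2z.png",cv2.resize(z,None,fx=3,fy=3,interpolation=cv2.INTER_CUBIC))
o=get_obs();print(o['time'],o['tool_pos'],o['contact_force'])
```

```text
2.8333 [582.74065805 163.64946587 141.15195861] [ 0.52527049 -0.4391475  -0.56038632]
```

View pics/scene2z.png

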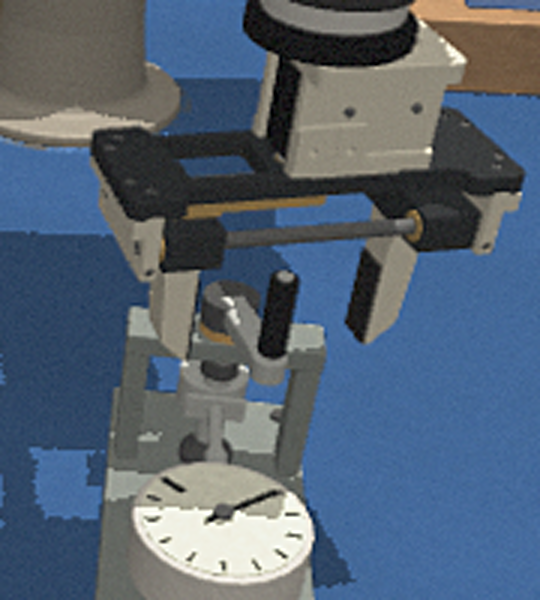

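send_rows([
  [[0, 0, 0, 0, 0, 0, 1], [0, 0, 0, 0, 0, 0, 1], [0, 0, 0, 0, 0, 0, 1], [0, 0, 0, 0, 0, 0, 1], [0, 0, 0, 0, 0, 0, 1]],
])

```text
time: 3.25
tool_pos: [583.0, 164.7, 141.3]
tcp_rot: [3.141, -0.001, 0.364]
contact_force: [0.6, -0.4, 0.1]
grip_width: 63.0
```

send_rows([
  [[0, 0, 0, 0, 0, 0, 1], [0, 0, 0, 0, 0, 0, 1], [0, 0, 0, 0, 0, 0, 1], [0, 0, 0, 0, 0, 0, 1], [0, 0, 0, 0, 0, 0, 1]],
])

```text
time: 3.67
tool_pos: [582.7, 164.7, 140.6]
tcp_rot: [3.142, 0.0, 0.364]
contact_force: [-0.0, 0.4, -0.4]
grip_width: 29.8
```

Run:
```python
from h import *
im=save("scene","scene3.png");z=im[80:280,340:520,::-1];cv2.imwrite("pics/scene3z.png",cv2.resize(z,None,fx=3,fy=3,interpolation=cv2.INTER_CUBIC))
o=get_obs();print(o['time'],o['tool_pos'],o['contact_force'],o['grip_width'],o['moment'])
```

```text
3.7167 [582.77132733 164.69307491 140.63957688] [ 0.1271912  -0.04807955  0.42789294] 26.19952201977325 [ 0.02666228  0.01507904 -0.01089445]
```

View pics/scene3z.png

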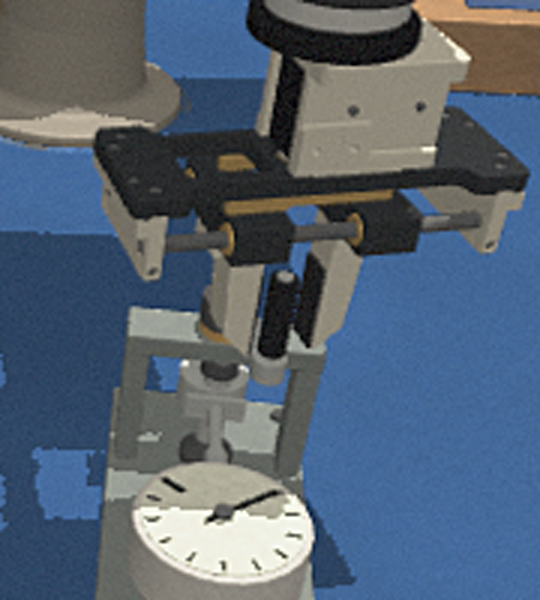

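Run:
```python
from h import *
p=get_obs()['tool_pos']
for z in(133.5,178.5,141):
    for dr in (-8,0,8):
        r,c=proj("scene",[p[0]+dr*np.cos(.364),p[1]+dr*np.sin(.364),z]);print(z,dr,"zoom",(c-340)*3,(r-80)*3)
```

```text
133.5 -8 zoom 262.56530623057927 341.9503603919924
133.5 0 zoom 268.20224583624906 350.686457583711
133.5 8 zoom 273.94337012158263 359.58401960406036
178.5 -8 zoom 276.4244926635614 268.5402000601955
178.5 0 zoom 282.41173641140784 276.9166567887051
178.5 8 zoom 288.5139695568578 285.4539894985228
141 -8 zoom 264.8035581226302 330.09465507675066
141 0 zoom 270.49639516720197 338.7761826696857
141 8 zoom 276.295114561214 347.6191799360142
```

send_rows([
  [[0, 0, 0, 0, 0, 0, 1], [0, 0, 0, 0, 0, 0, 1], [0, 0, 0, 0, 0, 0, 1], [0, 0, 0, 0, 0, 0, 1]],
])

```text
time: 4.05
tool_pos: [582.7, 164.7, 140.7]
tcp_rot: [-3.142, 0.0, 0.364]
contact_force: [0.1, -0.7, -0.0]
grip_width: 14.4
```

Run:
```python
from h import *
im=save("scene","scene4.png");z=im[80:280,340:520,::-1];cv2.imwrite("pics/scene4z.png",cv2.resize(z,None,fx=3,fy=3,interpolation=cv2.INTER_CUBIC))
o=get_obs();print(o['time'],o['tool_pos'],o['contact_force'],o['grip_width'],o['moment'])
```

```text
4.1 [582.74620274 164.74049554 140.65789932] [ 0.85451237  0.36454644 -0.91555839] 14.463686291677938 [ 0.12463024  0.01017778 -0.03004951]
```

View pics/scene4z.png

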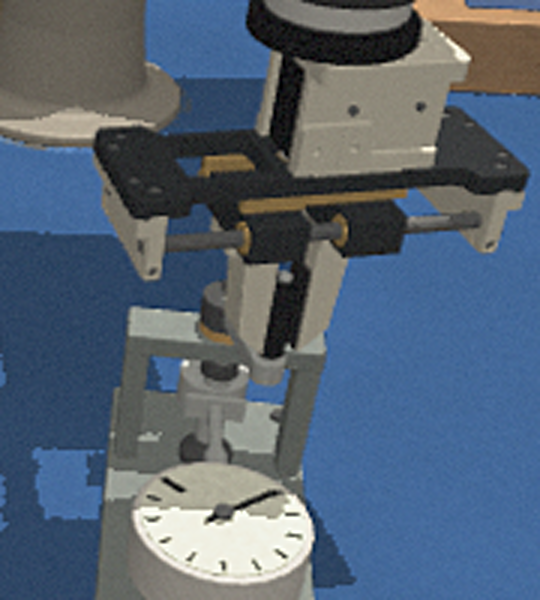

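send_rows([
  [[0, 0, -3, -0.1, -3.1, 0, 1], [0, 0, -7, -0.45, -7.3, 0, 1], [0, 0, -12, -1.3, -12.5, 0, 1], [0, 0, -17, -2.6, -17.5, 0, 1], [0, 0, -20, -3.6, -20.5, 0, 1]],
])

```text
time: 4.52
tool_pos: [572.7, 182.6, 140.7]
tcp_rot: [3.14, -0.001, 0.717]
contact_force: [2.9, -0.3, -2.5]
grip_width: 14.5
```

```bash
cat > look.py <<'E'
import sys
from h import *
np.set_printoptions(precision=2,suppress=True)
n=sys.argv[1]
im=save("scene",n+".png");z=im[120:300,340:490,::-1];cv2.imwrite("pics/"+n+"z.png",cv2.resize(z,None,fx=3.3,fy=3.3,interpolation=cv2.INTER_CUBIC))
o=get_obs();p=o['tool_pos'];d=p[:2]-np.array([526.5,144]);r=o['tcp_rot']
print(o['time'],p,"r",np.hypot(*d),"ang",np.degrees(np.arctan2(d[1],d[0])),"yaw",np.degrees(r[2]),"F",o['contact_force'],o['grip_width'],"j6",o['joint_positions'][5])
y=r[2];F=o['contact_force'];print("F rad",F[0]*np.cos(y)+F[1]*np.sin(y),"F tan ccw",-F[0]*np.sin(y)+F[1]*np.cos(y))
E
python3 look.py s5
```

```text
4.5667 [572.27 183.07 140.69] r 60.17913035864329 ang 40.48622610087658 yaw 41.203153381204764 F [ 2.18  1.27 -2.05] 14.426466718107996 j6 1.0338904322416387
F rad 2.4734268133072344 F tan ccw -0.4786765779282377
```

View pics/s5z.png

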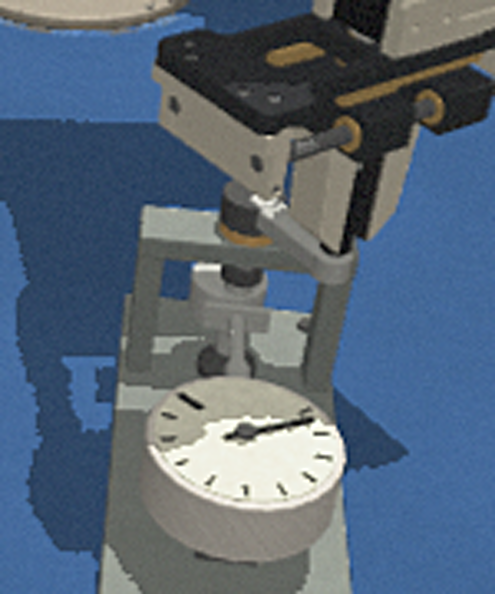

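send_rows([
  [[0, 0, -4, -0.15, -4.2, 0, 1], [0, 0, -9, -0.75, -9.4, 0, 1], [0, 0, -14, -1.8, -14.5, 0, 1], [0, 0, -19, -3.3, -19.5, 0, 1], [0, 0, -25, -5.6, -25.35, 0, 1]],
])

```text
time: 4.98
tool_pos: [552.5, 198.6, 140.8]
tcp_rot: [3.139, -0.002, 1.152]
contact_force: [4.6, 2.5, -3.3]
grip_width: 14.3
```

send_rows([
  [[0, 0, -5, -0.25, -5.25, 0, 1], [0, 0, -10, -0.9, -10.4, 0, 1], [0, 0, -15, -2.05, -15.5, 0, 1], [0, 0, -20, -3.6, -20.5, 0, 1], [0, 0, -25, -5.6, -25.35, 0, 1]],
])

```text
time: 5.4
tool_pos: [526.5, 204.5, 140.7]
tcp_rot: [3.139, -0.002, 1.588]
contact_force: [3.5, 5.3, -2.5]
grip_width: 14.3
```

```bash
python3 look.py s6
```

```text
5.45 [525.27 204.54 140.67] r 60.5491407104936 ang 91.1672903252071 yaw 91.33937849970899 F [ 0.71  5.31 -1.71] 14.360651456398477 j6 0.2101261241239653
F rad 5.295229533236491 F tan ccw -0.8337698350541295
```

View pics/s6z.png

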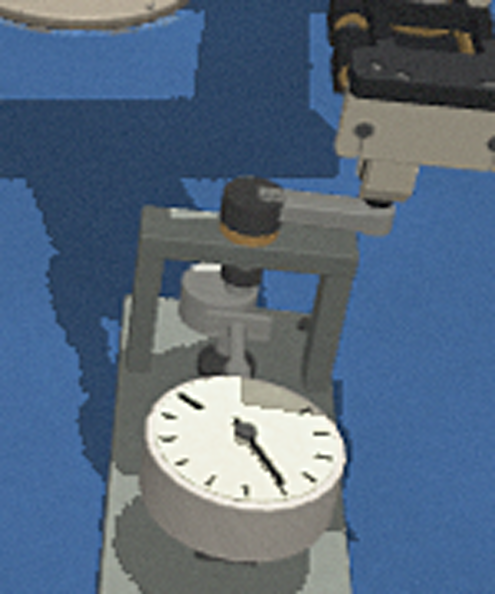

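```bash
cat > dial.py <<'E'
import sys
from h import *
def rect(fn,ctr,S=6,half=55,cam="scene"):
    # top-view raster of plane z=81: up=+x, left=+y
    im=cv2.imread(fn);c=np.array(ctr)
    W=[(half,half),(half,-half),(-half,-half),(-half,half)]
    src=np.float32([proj(cam,[c[0]+a,c[1]+b,81])[::-1] for a,b in W])
    dst=np.float32([(half*S-b*S,half*S-a*S) for a,b in W])
    return cv2.warpPerspective(im,cv2.getPerspectiveTransform(src,dst),(2*half*S,2*half*S),flags=cv2.INTER_CUBIC)
if __name__=="__main__":
    cv2.imwrite("pics/"+sys.argv[2],rect("pics/"+sys.argv[1],(654.5,149.5),S=5))
E
python3 dial.py s6.png r6.png
```

```text
(no output)
```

View pics/r6.png

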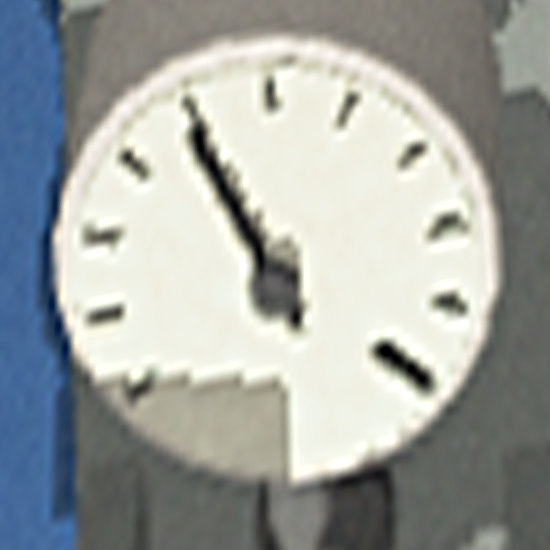

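send_rows([
  [[0, 0, -5, -0.25, -5.25, 0, 1], [0, 0, -10, -0.9, -10.4, 0, 1], [0, 0, -15, -2.05, -15.5, 0, 1], [0, 0, -20, -3.6, -20.5, 0, 1], [0, 0, -25, -5.6, -25.35, 0, 1]],
])

```text
time: 5.87
tool_pos: [500.6, 198.7, 140.7]
tcp_rot: [3.14, -0.002, 2.025]
contact_force: [1.6, 5.8, -2.4]
grip_width: 13.9
```

```bash
python3 look.py s7;python3 dial.py s7.png r7.png
```

```text
5.9167 [499.5  198.16 140.67] r 60.51963651365441 ang 116.49415964125824 yaw 116.32132470839943 F [-1.49  4.76  0.01] 14.230269108526242 j6 -0.22631535732833888
F rad 4.9251346835360605 F tan ccw -0.7707714078741137
```

send_rows([
  [[0, 0, -5, -0.25, -5.25, 0, 1], [0, 0, -10, -0.9, -10.4, 0, 1], [0, 0, -15, -2.05, -15.5, 0, 1], [0, 0, -20, -3.6, -20.5, 0, 1], [0, 0, -25, -5.6, -25.35, 0, 1]],
])

```text
time: 6.33
tool_pos: [479.8, 182.2, 140.7]
tcp_rot: [3.141, -0.001, 2.459]
contact_force: [-1.2, 5.5, -1.7]
grip_width: 14.3
```

```bash
python3 look.py s8;python3 dial.py s8.png r8.png; python3 -c "
import cv2
cv2.imwrite('pics/r78.png',cv2.hconcat([cv2.resize(cv2.imread('pics/r7.png'),(400,400)),cv2.resize(cv2.imread('pics/r8.png'),(400,400))]))"
```

```text
6.3833 [479.09 181.32 140.62] r 60.33529336276757 ang 141.79250313729233 yaw 141.22146174757026 F [-3.15  3.04  0.78] 14.118635762793902 j6 -0.6830248396085329
F rad 4.359552920941932 F tan ccw -0.4021801437739676
```

View pics/r78.png

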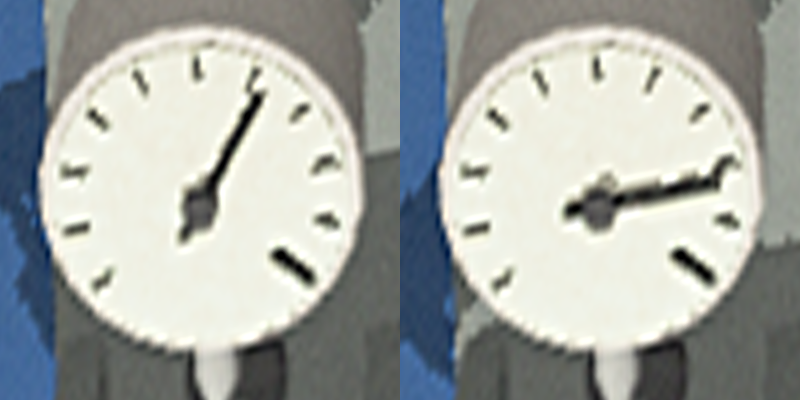

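View pics/s8z.png

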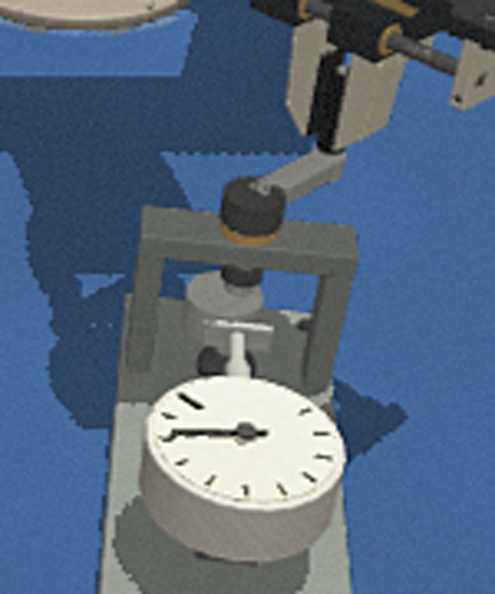

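```bash
cat > needle.py <<'E'
from dial import *
import sys
from scipy.optimize import least_squares
S=10
def needle(fn):
    r=rect(fn,(654.5,149.5),S=S);g=cv2.cvtColor(r,cv2.COLOR_BGR2GRAY)
    hub=np.array([550,572])
    yy,xx=np.mgrid[:g.shape[0],:g.shape[1]]
    m=((g<95)&(np.hypot(xx-hub[0],yy-hub[1])<300)).astype(np.uint8)
    n,l,st,ce=cv2.connectedComponentsWithStats(m)
    k=np.bincount(l[hub[1]-25:hub[1]+25,hub[0]-25:hub[0]+25].ravel(),minlength=n);k[0]=0;k=k.argmax()
    w=l==k;pts=np.stack([xx[w],yy[w]],1).astype(float);c=pts.mean(0)
    d=np.linalg.svd(pts-c,full_matrices=False)[2][0]
    if d@(c-hub)<0:d=-d
    return np.degrees(np.arctan2(d[0],-d[1])), (hub-c)@np.array([-d[1],d[0]])/S, w.sum()
if __name__=="__main__":
    data=[l.split() for l in open("data.txt")]
    N=np.array([needle("pics/%s.png"%a)[0] for a,_ in data]);A=np.array([float(b) for _,b in data])
    for a in data: print(a,needle("pics/%s.png"%a[0]))
    N=np.where(N<-150,N+360,N)
    def f(p): 
        e=N-(p[1]-128.92*(1-np.cos(np.radians(A-p[0]))));return (e+180)%360-180
    s=least_squares(f,[192,128]);print(s.x,s.fun)
E
printf "scene4 20.2\ns5 40.49\ns6 91.17\ns7 116.49\ns8 141.79\n">data.txt;python3 needle.py
```

```text
['scene4', '20.2'] (np.float64(-130.37112467973415), np.float64(-0.4182587094938796), np.int64(16943))
['s5', '40.49'] (np.float64(-116.97775184840181), np.float64(-0.7550887912419153), np.int64(16836))
['s6', '91.17'] (np.float64(-28.255462744182786), np.float64(-0.3483615940413511), np.int64(14872))
['s7', '116.49'] (np.float64(27.357396335244438), np.float64(0.17297055159907943), np.int64(14085))
['s8', '141.79'] (np.float64(77.5271362380413), np.float64(0.6243183449142024), np.int64(16941))
[192.94503006 126.2657233 ] [ 0.1710184  -0.0167962   0.70744545 -0.18248411 -0.67918354]
```

send_rows([
  [[0, 0, -5, -0.25, -5.25, 0, 1], [0, 0, -10, -0.9, -10.4, 0, 1], [0, 0, -15, -2.05, -15.5, 0, 1], [0, 0, -20, -3.6, -20.5, 0, 1], [0, 0, -25, -5.6, -25.35, 0, 1]],
])

```text
time: 6.8
tool_pos: [468.2, 158.5, 140.6]
tcp_rot: [3.141, -0.001, 2.894]
contact_force: [-1.3, 3.4, -1.1]
grip_width: 14.6
```

```bash
python3 look.py s9
```

```text
6.85 [468.03 157.51 140.64] r 60.01221556976735 ang 166.99084033847515 yaw 166.1319265083005 F [-2.51  0.83 -0.03] 14.189126948526324 j6 -1.159384967635548
F rad 2.6353752798345216 F tan ccw -0.20348937074201123
```

send_rows([
  [[0, 0, -5, -0.25, -5.25, 0, 1], [0, 0, -10, -0.9, -10.4, 0, 1], [0, 0, -15, -2.05, -15.5, 0, 1], [0, 0, -20, -3.6, -20.5, 0, 1], [0, 0, -26, -6.1, -26.3, 0, 1]],
])

```text
time: 7.27
tool_pos: [468.1, 131.4, 140.6]
tcp_rot: [3.141, 0.0, -2.936]
contact_force: [0.1, 3.8, -2.4]
grip_width: 14.4
```

send_rows([
  [[0, 0, 0, 0, 0, 0, 1], [0, 0, 0, 0, 0, 0, 1]],
])

```text
time: 7.43
tool_pos: [468.4, 130.5, 140.7]
tcp_rot: [-3.14, 0.0, -2.942]
contact_force: [0.6, -1.7, -1.9]
grip_width: 14.5
```

```bash
python3 look.py s10;python3 dial.py s10.png r10.png
```

```text
7.4833 [468.4  130.54 140.66] r 59.63686822971367 ang -166.95638203118412 yaw -168.50510644392924 F [ 1.3  -2.41 -2.65] 13.97437985239032 j6 -1.655773765302585
F rad -0.7928027374081253 F tan ccw 2.617424127789982
```

View pics/s10z.png

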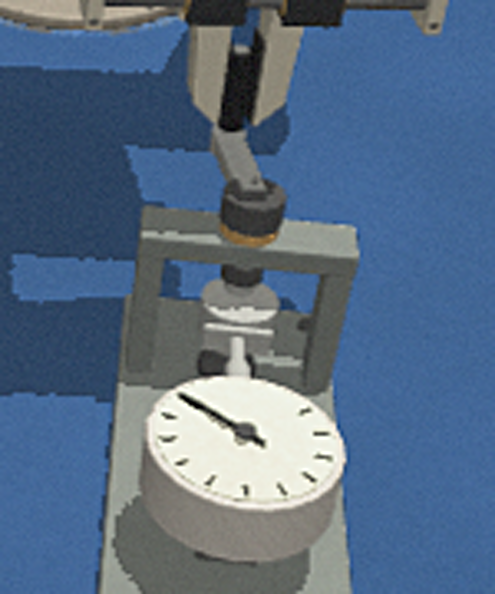

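View pics/r10.png

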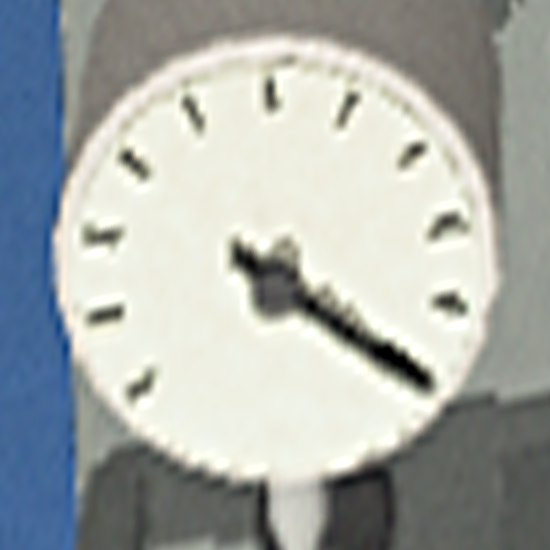

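```bash
printf "s9 166.99\ns10 193.04\n">>data.txt;python3 needle.py
```

```text
['scene4', '20.2'] (np.float64(-130.37112467973415), np.float64(-0.4182587094938796), np.int64(16943))
['s5', '40.49'] (np.float64(-116.97775184840181), np.float64(-0.7550887912419153), np.int64(16836))
['s6', '91.17'] (np.float64(-28.255462744182786), np.float64(-0.3483615940413511), np.int64(14872))
['s7', '116.49'] (np.float64(27.357396335244438), np.float64(0.17297055159907943), np.int64(14085))
['s8', '141.79'] (np.float64(77.5271362380413), np.float64(0.6243183449142024), np.int64(16941))
['s9', '166.99'] (np.float64(116.05871389437078), np.float64(0.7178199406848428), np.int64(19707))
['s10', '193.04'] (np.float64(123.56442119260367), np.float64(0.5609826700014985), np.int64(17684))
[192.37008193 125.58602167] [ 0.68091173  0.05890574  0.11938899 -0.75893772 -1.00297001  2.91548963
 -2.0127883 ]
```

send_rows([
  [[0, 0, 0, 0, 0, 0, 0], [0, 0, 0, 0, 0, 0, -1], [0, 0, 0, 0, 0, 0, -1], [0, 0, 0, 0, 0, 0, -1], [0, 0, 0, 0, 0, 0, -1]],
])

```text
time: 7.9
tool_pos: [468.0, 131.3, 140.8]
tcp_rot: [-3.142, 0.0, -2.935]
contact_force: [0.2, -0.5, 0.5]
grip_width: 43.0
```

send_rows([
  [[0, 0, 0, 0, 0, 0, -1], [0, 0, 0, 0, 0, 0, -1], [0, 0, 0, 0, 0, 0, -1], [0, 0, 0, 0, 0, 0, -1], [0, 0, 0, 0, 0, 0, -1]],
])

```text
time: 8.32
tool_pos: [468.1, 131.1, 140.7]
tcp_rot: [-3.142, 0.0, -2.935]
contact_force: [-0.1, -0.2, -0.4]
grip_width: 76.4
```

```bash
python3 look.py s11
```

```text
8.3667 [468.06 131.08 140.69] r 59.85249260401795 ang -167.53004417483427 yaw -168.16394938666448 F [-0.77  0.71 -0.12] 80.47129148857013 j6 -1.6620692880954515
F rad 0.609513900084162 F tan ccw -0.8524758703556179
```

View pics/s11z.png

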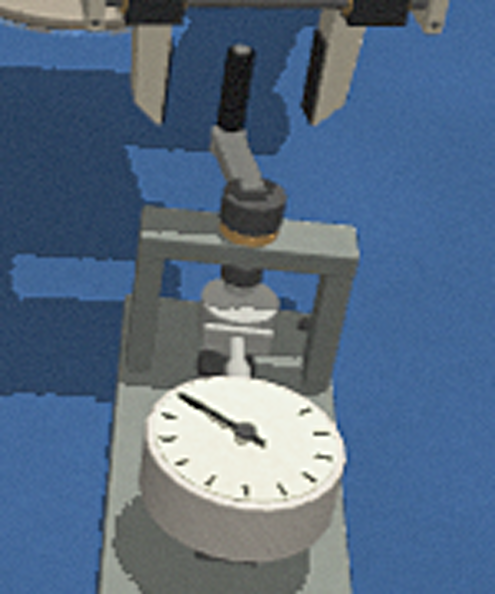

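The fingers are clear of the sleeve on both sides and the needle lies on the thick mark at about (185,398) in the zoomed picture. I now lift the gripper away.

send_rows([
  [[0, 0, 0, 0, 0, -20, -1], [0, 0, 0, 0, 0, -50, -1], [0, 0, 0, 0, 0, -80, -1], [0, 0, 0, 0, 0, -100, -1], [0, 0, 0, 0, 0, -100, -1]],
])

```text
time: 8.78
tool_pos: [470.2, 131.4, 245.1]
tcp_rot: [-3.141, 0.008, -2.935]
contact_force: [0.6, -0.2, 1.3]
grip_width: 91.7
```

send_rows([
  [[0, 0, 0, 0, 0, 0, -1], [0, 0, 0, 0, 0, 0, -1], [0, 0, 0, 0, 0, 0, -1]],
])

```text
time: 9.03
tool_pos: [467.3, 131.0, 239.4]
tcp_rot: [3.141, -0.003, -2.935]
contact_force: [1.0, -0.2, -0.5]
grip_width: 91.8
```

```bash
python3 look.py s12;python3 dial.py s12.png r12.png
python3 - <<'E'
from h import *
from needle import needle
print(needle("pics/s10.png"),needle("pics/s12.png"))
a=cv2.imread("pics/scene0.png");b=cv2.imread("pics/s12.png")
cv2.imwrite("pics/cmp.png",cv2.resize(cv2.hconcat([a[140:270,190:300],b[140:270,190:300],b[140:300,360:470][:130]]),None,fx=2.4,fy=2.4))
for r in place_of("spare_crank_grip","scene")[:2]+place_of("crank_grip","scene")[:2]: print(r["conf"],r["location"],atz("scene",r["location"],156))
E
```

```text
9.0833 [467.4  131.   239.43] r 60.51406012582401 ang -167.59067749621116 yaw -168.1591620962427 F [-0.28  0.26 -0.1 ] 91.57848441995417 j6 -1.6621525615093724
F rad 0.22224256176500118 F tan ccw -0.31634332829500006
(np.float64(123.56442119260367), np.float64(0.5609826700014985), np.int64(17684)) (np.float64(123.57626504451564), np.float64(0.5667745993897441), np.int64(17776))
0.9 [180.3, 229.7] [ 636.04079803 -138.74219257  156.        ]
0.81 [148.6, 409.2] [475.51788515 127.59156813 156.        ]
```

View pics/cmp.png

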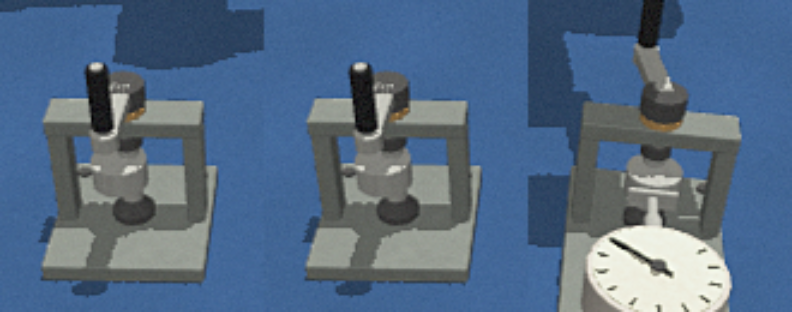

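View pics/r12.png

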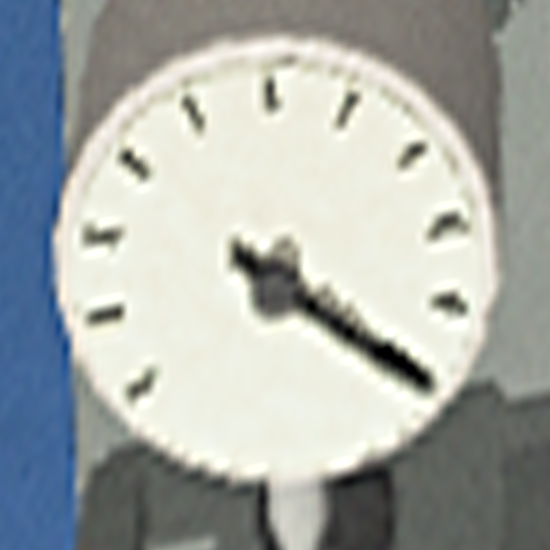

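```bash
python3 -c "
from plant import close_job
print(close_job())"
```

```text
the job is handed in; nothing more can be done
None
```

I turned the gauge stand's crank counterclockwise (seen from above) through about 173°. The needle now lies on the long thick end mark, so the plunger is fully out. I then opened the fingers, lifted the gripper 100 mm clear and handed the job in at about 9 s. The largest force I saw reported was about 7 N.

**Last checks:**
- **High spot:** fitting the needle angle at five crank angles put it at 192.9° of crank angle, with residuals under 1°. The crank was left at about 193°.
- **After release:** the needle read 123.6° both before letting go and after lifting away.
- **Other stand:** its crank looks the same in the pictures from before and after, and the arm never touched it.

**What disagreed:**
- **Refit:** adding the last two readings moved the high spot to 192.4°, with residuals of 2 to 3°. I think this is because the needle blends with the thick mark in the picture. A shift that small makes no visible difference to the plunger.
- **Trained networks:** their first positions for the crank grip and shaft axis were 5 mm or more off the given 60 mm radius. I used points measured in the pictures instead.

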